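Load the tonometer-tip dispenser

TASK

Load both blue cases of fresh tonometer tips lengthwise into the clear closed-end tube of the dispenser, one after the other, so that the second pushes the first fully home against the closed end and stays right behind it, its tail still out of the mouth ready to be taken. Either blue case may go first. Leave the orange used case where it lies.

Things in the scene. Friction and masses are not known exactly. Their poses are not given: they have to be found in the camera images.
- fresh_1: Fresh case, one of two identical: rigid square-section plastic case, 70 mm long by 28 mm by 28 mm, about 45 g, blue with two thin white bands, lying loose on the table. Origin at its centre (14 mm above the table); x runs along its length; both ends are alike. It can be gripped anywhere along its length.
- fresh_2: Fresh case, the other of the two: rigid square-section plastic case, 70 mm long by 28 mm by 28 mm, about 45 g, blue with two thin white bands, lying loose on the table. Origin at its centre (14 mm above the table); x runs along its length; both ends are alike. It can be gripped anywhere along its length.
- used: Used case, to be left alone: rigid square-section plastic case, 70 mm long by 28 mm by 28 mm, about 45 g, orange with two thin white bands, lying loose on the table. Origin at its centre (14 mm above the table); x runs along its length; both ends are alike. It can be gripped anywhere along its length.
- dispenser: Fixed dispenser. Origin on the table below the tube's mouth, mid-width; +x runs into the tube. Grey base x -130 to 106 mm, 100 wide, 16 high; its top is the floor. x 0 to 100: clear tube, bore 40 x 40, walls 4, closed at x = 100. x below 0: open tray between lips 4 mm high, 40 to 52 apart. No spring; fingers do not fit in the bore. Home: case centres at x = 65 and -5 (40 mm sticks out).

How it is judged:
On the way:
1. one blue case has its front end at least 10 mm inside the tube while the other is still outside the tube (its centre more than 80 mm from the mouth) (((x of fresh_1 in the frame of dispenser above -0.025 m and y of fresh_1 in the frame of dispenser between -0.018 and 0.018 m and z of fresh_1 in the frame of dispenser between 0.022 and 0.042 m and angle between the x axis of fresh_1 and the x axis of dispenser, either way round below 0.25 rad and horizontal distance between fresh_2 and dispenser above 0.08 m) or (x of fresh_2 in the frame of dispenser above -0.025 m and y of fresh_2 in the frame of dispenser between -0.018 and 0.018 m and z of fresh_2 in the frame of dispenser between 0.022 and 0.042 m and angle between the x axis of fresh_2 and the x axis of dispenser, either way round below 0.25 rad and horizontal distance between fresh_1 and dispenser above 0.08 m))), for 0.2 s.
At the end, for the whole second after the job is handed in: One blue case lies in the tube within 15 mm of the closed end, the other lies lengthwise behind it with its front end at least 15 mm inside the mouth (within 15 mm of fully home), both in line with the tube within about 14 degrees and at rest; the orange case is within 30 mm of where it started (((x of fresh_1 in the frame of dispenser above 0.05 m and y of fresh_1 in the frame of dispenser between -0.018 and 0.018 m and z of fresh_1 in the frame of dispenser between 0.022 and 0.042 m and angle between the x axis of each of fresh_1, fresh_2 and the x axis of dispenser, either way round below 0.25 rad and x of fresh_2 in the frame of dispenser above -0.02 m and y of fresh_2 in the frame of dispenser between -0.018 and 0.018 m and z of fresh_2 in the frame of dispenser between 0.022 and 0.042 m) or (x of fresh_2 in the frame of dispenser above 0.05 m and y of fresh_2 in the frame of dispenser between -0.018 and 0.018 m and z of fresh_2 in the frame of dispenser between 0.022 and 0.042 m and angle between the x axis of each of fresh_2, fresh_1 and the x axis of dispenser, either way round below 0.25 rad and x of fresh_1 in the frame of dispenser above -0.02 m and y of fresh_1 in the frame of dispenser between -0.018 and 0.018 m and z of fresh_1 in the frame of dispenser between 0.022 and 0.042 m)) and linear speed of each of fresh_1, fresh_2 below 0.02 m/s and x of each of fresh_1, fresh_2 in the frame of dispenser below 0.08 m and distance of used from where it was at the start of the episode below 0.03 m); the robot touches nothing.
It fails at once if the orange used case is moved by more than 30 mm (distance of used from where it was at the start of the episode above 0.03 m).
It also fails if it takes over 56 s, if anything falls off the work surface, if the arm or the gripper's body presses on something with over 40 N, if the wrist force passes 120 N, or if a joint passes its speed limit or range.

ROBOT

A 6-joint arm with a two-finger parallel gripper is mounted at the origin on the work surface. World frame = base frame: x ahead of the robot, y to its left, z up, the work surface at z = 0. Lengths are in m, angles in rad, forces in N, time in s.
With the tool pointing down it reaches from about 0.325 to 0.9 m from the base axis. Payload 3.5 kg.
Tool frame: the origin (TCP) lies between the finger pads; the fingertips stand 22 mm ahead of it and the grasp point (between the pads) lies 3 mm ahead of it; z points along the fingers, y is the line along which they close (so a half turn about z gives the same grasp; the last joint's range is limited). The gripper opens to 85 mm and grips with 20 to 120 N. Pads are 22 mm wide; open, the fingers measure 114 mm over their backs; the gripper's body (76 mm by 85 mm) begins 54 mm behind the grasp point. The pads swing forward as they close: fully open they stand 13 mm farther back than shut.
Start: joints at [1.189, 0.276, -0.026, 1.268, 0, 1.467], TCP at [0.172, 0.601, 0.22] pointing down, gripper open.
Joint ranges: [-3.12, 3.12], [-0.85, 1.88], [-1.08, 1.24], [-1.95, 2.15], [-1.57, 1.53], [-3.14, 3.14]. Speed limits (rad/s): [2.57, 2.57, 3.14, 3.14, 3.14, 3.14].

INTERFACE

Orientations are given as [roll, pitch, yaw] about the fixed x, y, z axes, in that order (R = Rz(yaw) Ry(pitch) Rx(roll)).
In Python, from plant import ctrl, grab_frame, camera_model gives the robot as it stands.
- The arm moves only by the shell command python3 -m inch 'ROWS' [OPENING] [FORCE]. ROWS is text: rows parted by semicolons, each of 4 numbers parted by spaces: the shift along the tool's x, y, z scaled (see below), then the turn about the tool's z scaled (see below). In form: tx ty tz yaw; .... A call has 1 to 5 rows; each row is the pose to reach, as a shift and turn from the pose commanded when the call began, along the tool's axes at that moment, turning the shorter way round; what a row does not reach only later rows make up. The controller multiplies each number of a shift by 50 cm and each number of a turn by pi rad. A row lasts 1/8 s, in which the tool goes at most 62.5 mm and 10.7 degrees, less where a joint would pass 70% of its speed; a pose out of reach is approached as far as the arm can. A call with a number of a shift or a turn outside -1 to 1 is refused whole. A call with a gripper value outside its range is refused whole. OPENING is the opening, from 0 (shut) to 1 (fully open), set as the call begins (- or left out, the last holds). The fingers move at their own pace and stop on an object; FORCE is the grip in N (left out, the last holds). Time passes only in rows, so rows that repeat a pose let the fingers close. It gives the time, the measured TCP pose, the force, the opening and the grip force at its end, in the units of the state.
- ctrl.read_state(): the state, without advancing time (a new reading comes with each control period).
- grab_frame(name): name is "side" or "top" or "wrist"; returns the picture (400x640x3 uint8, red, green, blue); there is no depth.
- camera_model(name): a dict with "fovy" (degrees; the focal length in pixels is half the picture's height over the tangent of half this angle, whatever the lens; pixels are square), "cx", "cy" (the principal point, pixels), "camera_from_world" (4x4, takes a point from world to camera coordinates); the wrist camera has in their place "hand_eye" (4x4, takes a point from camera to tool coordinates, whose origin is the TCP and whose axes are the flange's). Camera axes: x right, y down, z forward; pixel columns grow to the right and rows downward; lengths in m; the calibration is good to about 2 mm. A picture is of the moment at which its call begins: read the wrist's pose just before it. camera_model takes no time and is no camera call.
- ctrl.sign_off(): hands the job in; it is judged then, once.
The state is a dict: "clock": time; "joint_positions": joint angles; "dq": joint speeds; "effort": joint torques, N m; "tcp_pos": TCP position; "ee_rot": TCP orientation; "force": force on the tool from outside, world axes, zero at the start; "torque": the same for the moment, N m; "opening": finger opening in m; "grip_force": force on a finger pad.
Only numpy, scipy, OpenCV 4.12 (cv2) and the standard library are available. Lean on these libraries where they do the work, as an engineer would, in place of code of your own. Each camera call takes 0.05 s, during which the arm holds its last target. There are 200 camera calls.

## Working session

There is one attempt and no reset: what is moved stays moved. The work goes in short steps, Python scripts to look and compute and a shell command to move; the robot and the scene stay as the last step left them, time stands still between calls to the robot, and variables do not carry over. Pictures are saved under pics/ and viewed, at most 10 in all, crops included, and the job is handed in when it is done.

```bash
ls; mkdir -p pics; python3 - <<'E'
from plant import ctrl, grab_frame, camera_model
import cv2, numpy as np
s=ctrl.read_state(); print(s['clock'],s['tcp_pos'],s['ee_rot'],s['opening'])
for n in ['side','top']:
    cv2.imwrite(f'pics/{n}0.png',cv2.cvtColor(grab_frame(n),cv2.COLOR_RGB2BGR))
np.set_printoptions(precision=4,suppress=True)
for n in ['side','top','wrist']: print(n,camera_model(n))
E
```

```text
pics
0.0 [0.17169069 0.60012344 0.2190236 ] [-3.13935251e+00 -2.13086385e-04  2.86282704e+00] 0.08547921035984642
side {'fovy': 55.54731419079426, 'cx': 322.45147623230434, 'cy': 199.10238755581688, 'camera_from_world': array([[-0.9716, -0.2356,  0.0206,  0.5003],
       [-0.1774,  0.6682, -0.7225,  0.1781],
       [ 0.1565, -0.7057, -0.691 ,  0.7466],
       [ 0.    ,  0.    ,  0.    ,  1.    ]])}
top {'fovy': 48.219964250071335, 'cx': 317.6465695321632, 'cy': 197.43402659394977, 'camera_from_world': array([[-0.0049, -1.    ,  0.0052, -0.072 ],
       [-0.9907,  0.0042, -0.1359,  0.5077],
       [ 0.1359, -0.0058, -0.9907,  0.9542],
       [ 0.    ,  0.    ,  0.    ,  1.    ]])}
wrist {'fovy': 67.15691499278681, 'cx': 318.6209893221241, 'cy': 198.7366111743882, 'hand_eye': array([[-0.0004, -0.9634, -0.268 ,  0.0676],
       [ 1.    , -0.0003, -0.0006, -0.0017],
       [ 0.0005, -0.268 ,  0.9634, -0.1525],
       [ 0.    ,  0.    ,  0.    ,  1.    ]])}
```

View pics/side0.png

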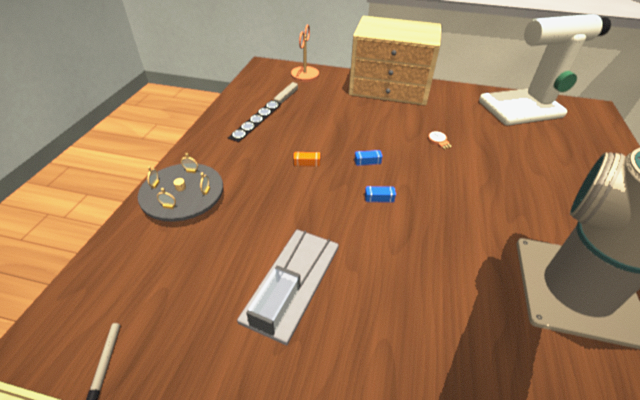

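View pics/top0.png

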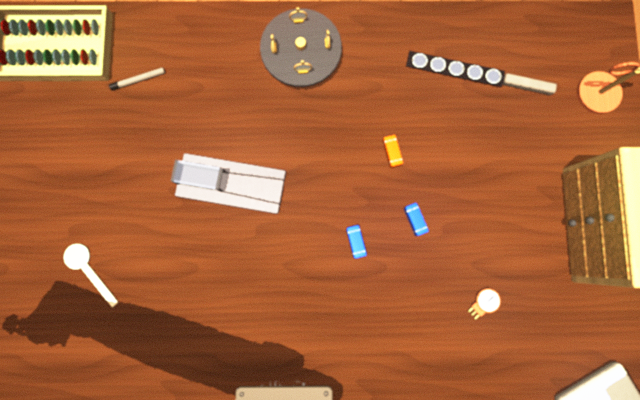

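The side view shows the blue cases near (369,158) and (381,194), the orange case at (307,158), and the dispenser around (290,285) with its closed end toward the lower left. In the top view the blue cases are at (357,242) and (417,219), orange is at (393,151), and the dispenser spans (175–285, 154–212) with its mouth near (222,178). I'll enlarge the dispenser and segment the cases.

```bash
cat > h.py <<'E'
import numpy as np, cv2
from plant import ctrl, grab_frame, camera_model
from scipy.spatial.transform import Rotation as R
def K(m):
    f=200/np.tan(np.radians(m['fovy'])/2); return np.array([[f,0,m['cx']],[0,f,m['cy']],[0,0,1]])
def pose(n,st=None):
    m=camera_model(n)
    if n!='wrist': return K(m),m['camera_from_world']
    T=np.eye(4);T[:3,:3]=R.from_euler('xyz',st['ee_rot']).as_matrix();T[:3,3]=st['tcp_pos']
    return K(m),np.linalg.inv(T@m['hand_eye'])
def proj(P,k,T):
    P=np.atleast_2d(P); c=P@T[:3,:3].T+T[:3,3]; u=c@k.T; return u[:,:2]/u[:,2:]
def onz(uv,z,k,T):
    d=T[:3,:3].T@np.linalg.solve(k,[uv[0],uv[1],1]); o=-T[:3,:3].T@T[:3,3]
    return o+d*(z-o[2])/d[2]
def tri(a,ka,Ta,b,kb,Tb):
    X=cv2.triangulatePoints(ka@Ta[:3],kb@Tb[:3],np.array(a,float).reshape(2,1),np.array(b,float).reshape(2,1))[:,0]
    return X[:3]/X[3]
def blobs(im,col):
    h=cv2.cvtColor(im,cv2.COLOR_RGB2HSV)
    lo,hi=((100,150,90),(125,255,255)) if col=='b' else ((9,190,200),(22,255,255))
    m=cv2.morphologyEx(cv2.inRange(h,lo,hi),cv2.MORPH_CLOSE,np.ones((5,5)))
    out=[]
    for c in cv2.findContours(m,cv2.RETR_EXTERNAL,cv2.CHAIN_APPROX_NONE)[0]:
        if cv2.contourArea(c)>150: out.append(cv2.minAreaRect(c))
    return out
E
python3 - <<'E'
from h import *
np.set_printoptions(precision=4,suppress=True)
I={n:cv2.cvtColor(cv2.imread(f'pics/{n}0.png'),cv2.COLOR_BGR2RGB) for n in('top','side')}
for n in I:
    for c in 'bo': print(n,c,[tuple(np.round(x,1) if i<2 else round(x,1) for i,x in enumerate(b)) for b in blobs(I[n],c)])
bt=cv2.resize(I['top'][140:225,160:300],None,fx=5,fy=5,interpolation=cv2.INTER_CUBIC)
bs=cv2.resize(I['side'][220:350,230:350],None,fx=4,fy=4,interpolation=cv2.INTER_CUBIC)
cv2.imwrite('pics/ct.png',bt[...,::-1]);cv2.imwrite('pics/cs.png',bs[...,::-1])
E
```

```text
top b [(array([415.8, 219. ]), array([30.6, 12.6]), 68.2)]
top o [(array([393.1, 150. ]), array([32.1, 14.3]), 74.1)]
side b [(array([380. , 193.5]), array([13., 28.]), 90.0), (array([368.4, 157.2]), array([12.1, 25.5]), 86.2)]
side o [(array([306.5, 155.5]), array([ 7., 27.]), 90.0)]
```

View pics/ct.png

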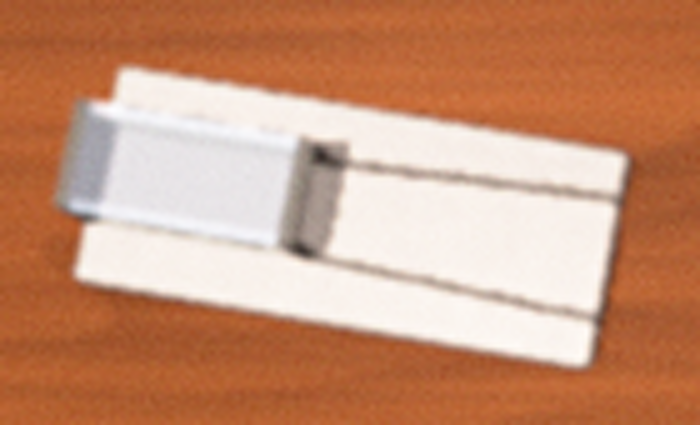

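View pics/cs.png

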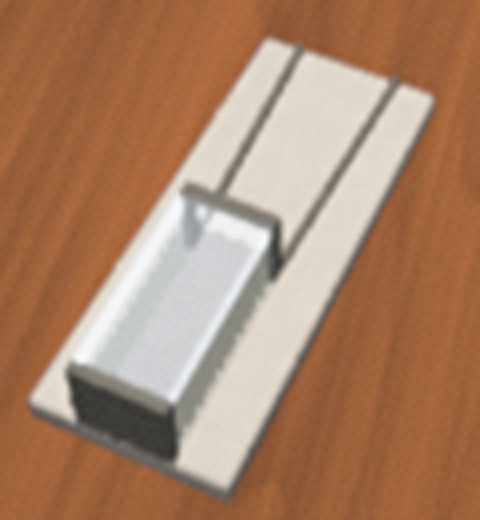

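The crops give the corners of the base's top face. In the top crop they are (120,67), (628,152), (590,367) and (76,280), with the mouth frame's top edge from (303,140) to (285,248). In the side crop they are (32,404), (268,38), (433,96) and (228,488), with the mouth frame's top from (186,188) to (277,217).

```bash
python3 - <<'E'
from h import *
np.set_printoptions(precision=4,suppress=True)
kt,Tt=pose('top');ks,Ts=pose('side')
f=lambda p,s,o:(np.array(p)+.5)/s-.5+o
t=[f(p,5,(160,140)) for p in [(120,67),(628,152),(590,367),(76,280),(303,140),(285,248)]]
s=[f(p,4,(230,220)) for p in [(32,404),(268,38),(433,96),(228,488),(186,188),(277,217)]]
P=np.array([tri(a,kt,Tt,b,ks,Ts) for a,b in zip(t,s)]);print(P)
C=np.array([onz(a,.016,kt,Tt) for a in t[:4]]);print(C)
ax=(P[0]+P[3]-P[1]-P[2])[:2];L=np.linalg.norm(ax)/2;ax/=2*L
mid=P[:4,:2].mean(0);print('L',L,'W',np.linalg.norm(P[0]-P[3]),np.linalg.norm(P[1]-P[2]),'axyaw',np.degrees(np.arctan2(ax[1],ax[0])),'mouth',mid+ax*.012)
C=C[:,:2];a2=C[0]+C[3]-C[1]-C[2];a2/=np.linalg.norm(a2);print(np.degrees(np.arctan2(a2[1],a2[0])),C.mean(0)+a2*.012)
print('mouthtop mid',P[4:].mean(0))
for n,k,T in(('top',kt,Tt),('side',ks,Ts)):
    im=cv2.cvtColor(cv2.imread(f'pics/{n}0.png'),cv2.COLOR_BGR2RGB)
    hs=cv2.cvtColor(im,cv2.COLOR_RGB2HSV)
    for c,lo,hi in(('b',(98,100,60),(128,255,255)),('o',(10,200,150),(24,255,255))):
        m=cv2.morphologyEx(cv2.inRange(hs,lo,hi),cv2.MORPH_CLOSE,np.ones((7,7)))
        for q in cv2.findContours(m,0,1)[0]:
            if 100<cv2.contourArea(q)<700:
                r=cv2.minAreaRect(q);b=cv2.boxPoints(r);w=np.array([onz(x,.025,k,T)[:2] for x in b]);e=[w[1]-w[0],w[2]-w[1]];i=int(np.linalg.norm(e[1])>np.linalg.norm(e[0]))
                print(n,c,np.round(r[0],1),'c',w.mean(0),'len',[np.linalg.norm(x) for x in e],'yaw',np.degrees(np.arctan2(e[i][1],e[i][0])))
E
```

```text
[[ 0.6136  0.2317  0.0139]
 [ 0.5734 -0.0009  0.0146]
 [ 0.4764  0.0158  0.0139]
 [ 0.5164  0.2478  0.015 ]
 [ 0.5701  0.137   0.0618]
 [ 0.5235  0.1432  0.0637]]
[[ 0.6136  0.2311  0.016 ]
 [ 0.5732 -0.0009  0.016 ]
 [ 0.4751  0.0156  0.016 ]
 [ 0.5155  0.2474  0.016 ]]
L 0.23568659589173413 W 0.09855490339986071 0.09845867437731147 axyaw 80.20246933652425 mouth [0.547  0.1354]
80.11597715007292 [0.5464 0.1351]
mouthtop mid [0.5468 0.1401 0.0627]
top b [356.1 241.2] c [ 0.4109 -0.1587] len [np.float64(0.030514640870995594), np.float64(0.07121153744488226)] yaw -166.02946627106968
top b [416.1 219. ] c [ 0.4596 -0.2929] len [np.float64(0.031723767611231204), np.float64(0.07076158668801619)] yaw -158.25451143393286
top o [392.4 150.8] c [ 0.6151 -0.2445] len [np.float64(0.03571609832655433), np.float64(0.07588252862753049)] yaw -167.0297088413879
side b [380.  193.8] c [ 0.4114 -0.1497] len [np.float64(0.05112667982277364), np.float64(0.07242061968319159)] yaw -168.35557185707586
side b [368.  157.2] c [ 0.4605 -0.2832] len [np.float64(0.07228103655081651), np.float64(0.05749614256445406)] yaw -159.24932476753176
side o [307.  158.5] c [ 0.6141 -0.2357] len [np.float64(0.06920909469080885), np.float64(0.055358798216320164)] yaw -164.7814767286301
```

The dispenser's mouth is at about (0.547, 0.1355), with its axis at yaw 80.1°, floor height about 15 mm and tube top about 63 mm. The blue cases are at (0.411, −0.157), yaw 14°, and (0.460, −0.291), yaw 22°. I'll move to a viewing pose over them.

```bash
cat > to.py <<'E'
import sys
from h import *
s=ctrl.read_state();Rm=R.from_euler('xyz',s['ee_rot']).as_matrix()
np.set_printoptions(precision=4,suppress=True)
print('t',s['clock'],s['tcp_pos'],'yaw',np.degrees(s['ee_rot'][2]),'tilt',s['ee_rot'][:2],'open',s['opening'],'grip',s['grip_force'],'F',s['force'])
for a in sys.argv[1:]:
    x,y,z,w=map(float,a.split(','))
    t=Rm.T@(np.array([x,y,z])-s['tcp_pos'])/.5
    d=(w-np.degrees(s['ee_rot'][2])+180)%360-180
    print(a,'->','%.4f %.4f %.4f %.4f'%(*t,-d/180))
E
python3 to.py .46,.15,.22,180 .42,-.20,.22,194
```

```text
t 0.1 [0.1717 0.6002 0.2191] yaw 164.02665887214812 tilt [-3.1395 -0.0002] open 0.08535196921659724 grip 0.0 F [ 0.1826  0.0693 -0.6334]
.46,.15,.22,180 -> -0.8020 -0.7069 -0.0005 -0.0887
.42,-.20,.22,194 -> -0.9178 -1.4019 0.0010 -0.1665
```

```bash
python3 -m inch '-0.802 -0.707 0 -0.089; -0.802 -0.707 0 -0.089; -0.802 -0.707 0 -0.089; -0.802 -0.707 0 -0.089; -0.802 -0.707 0 -0.089' 1 40; python3 to.py .46,.15,.22,180 .42,-.20,.22,194
```

```text
clock: 0.72
tcp_pos: [0.341, 0.3358, 0.2199]
ee_rot: [-3.141, -0.0, -3.14]
force: [0.9, 1.0, 1.1]
opening: 0.0852
grip_force: 0.0
t 0.725 [0.341  0.3358 0.2199] yaw -179.92437896682358 tilt [-3.1414 -0.    ] open 0.08523439059785612 grip 0.0 F [0.8754 1.0426 1.1231]
.46,.15,.22,180 -> -0.2375 -0.3719 -0.0002 0.0004
.42,-.20,.22,194 -> -0.1566 -1.0718 -0.0000 -0.0774
```

```bash
python3 -m inch '-0.157 -0.95 0 -0.077; -0.157 -0.95 0 -0.077; -0.157 -0.95 0 -0.077; -0.157 -0.95 0 -0.077; -0.157 -0.95 0 -0.077'; python3 to.py  .42,-.20,.22,194
```

```text
clock: 1.35
tcp_pos: [0.3904, 0.0347, 0.2201]
ee_rot: [-3.142, 0.0, -2.899]
force: [1.5, 0.2, -0.2]
opening: 0.0856
grip_force: 0.0
t 1.35 [0.3904 0.0347 0.2201] yaw -166.0783098923699 tilt [-3.1416  0.0005] open 0.0855879330261648 grip 0.0 F [ 1.4933  0.2169 -0.2255]
.42,-.20,.22,194 -> 0.0555 -0.4699 0.0002 -0.0004
```

```bash
python3 -m inch '0.056 -0.47 0 0; 0.056 -0.47 0 0; 0.056 -0.47 0 0; 0.056 -0.47 0 0; 0.056 -0.47 0 0'; python3 -m inch '0 0 0 0; 0 0 0 0'; python3 - <<'E'
from h import *
s=ctrl.read_state();im=grab_frame('wrist');print(s['tcp_pos'],s['ee_rot'])
np.save('w1.npy',np.r_[s['tcp_pos'],s['ee_rot']]);cv2.imwrite('pics/w1.png',im[...,::-1])
E
```

```text
clock: 1.98
tcp_pos: [0.4202, -0.2012, 0.2199]
ee_rot: [-3.141, -0.0, -2.904]
force: [-0.0, 0.8, 0.5]
opening: 0.0854
grip_force: 0.0
clock: 2.22
tcp_pos: [0.4196, -0.1968, 0.22]
ee_rot: [3.141, -0.001, -2.897]
force: [0.1, 1.1, 0.3]
opening: 0.0855
grip_force: 0.0
[ 0.41958754 -0.19682315  0.21998464] [ 3.14071886e+00 -5.16001592e-04 -2.89720314e+00]
```

View pics/w1.png

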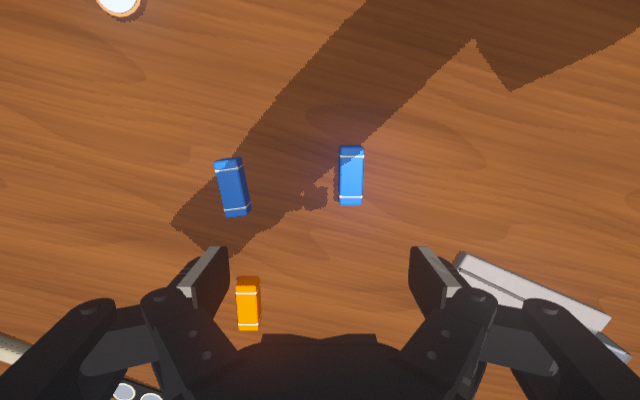

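The wrist view shows one blue case at (351,176), nearly upright in the picture. The other blue case is at (232,188), tilted slightly, and the orange one is at (248,303). I'll triangulate against the top view.

```bash
python3 - <<'E'
from h import *
np.set_printoptions(precision=4,suppress=True)
kt,Tt=pose('top');v=np.load('w1.npy');kw,Tw=pose('wrist',dict(tcp_pos=v[:3],ee_rot=v[3:]))
ims={n:cv2.cvtColor(cv2.imread(f),cv2.COLOR_BGR2HSV) for n,f in(('t','pics/top0.png'),('w','pics/w1.png'))}
C={}
for n,lo,a in(('t',(98,100,60),100),('w',(98,150,60),500)):
    m=cv2.morphologyEx(cv2.inRange(ims[n],lo,(128,255,255)),cv2.MORPH_CLOSE,np.ones((7,7)))
    C[n]=[cv2.minAreaRect(q) for q in cv2.findContours(m,0,1)[0] if cv2.contourArea(q)>a]
    for r in C[n]: print(n,r)
for w in C['w']:
    for t in C['t']:
        X=tri(t[0],kt,Tt,w[0],kw,Tw)
        if abs(X[2])<.08:
            b=cv2.boxPoints(w);q=np.array([onz(x,.026,kw,Tw)[:2] for x in b]);e=[q[1]-q[0],q[2]-q[1]];L=[np.linalg.norm(x) for x in e];i=int(L[1]>L[0])
            print('tri',X,'wrist',q.mean(0),L,'yaw',np.degrees(np.arctan2(e[i][1],e[i][0]))%180)
E
```

```text
t ((356.0975646972656, 241.24070739746094), (32.465492248535156, 13.720535278320312), 75.0685806274414)
t ((416.0787353515625, 218.965576171875), (32.06550598144531, 14.028657913208008), 66.37062072753906)
w ((230.50588989257812, 187.77645874023438), (58.571231842041016, 22.777700424194336), 77.47119140625)
w ((350.8841552734375, 175.0538330078125), (23.41901206970215, 58.433292388916016), 1.6365771293640137)
tri [ 0.4596 -0.2943  0.0238] wrist [ 0.4598 -0.2956] [np.float64(0.02668803459481067), np.float64(0.06989937117931506)] yaw 22.421918155081023
tri [ 0.4114 -0.1599  0.0136] wrist [ 0.4108 -0.1618] [np.float64(0.06931324458552407), np.float64(0.026683355386069495)] yaw 13.412143173213082
```

```bash
python3 to.py  .3916,-.1647,.12,193.5 .3916,-.1647,.030,193.5
```

```text
t 2.275 [ 0.4197 -0.1968  0.2201] yaw -165.98540895239657 tilt [ 3.1411 -0.0003] open 0.08525149832920811 grip 0.0 F [ 0.9662 -0.6345 -0.973 ]
.3916,-.1647,.12,193.5 -> 0.0390 0.0759 0.2003 0.0029
.3916,-.1647,.030,193.5 -> 0.0389 0.0758 0.3803 0.0029
```

```bash
python3 -m inch '0.039 0.076 0.2 0.003; 0.039 0.076 0.2 0.003; 0.039 0.076 0.2 0.003; 0.039 0.076 0.2 0.003; 0.039 0.076 0.2 0.003' ; python3 to.py .3916,-.1647,.030,193.5
```

```text
clock: 2.9
tcp_pos: [0.3949, -0.1678, 0.123]
ee_rot: [-3.137, 0.004, -2.908]
force: [0.0, 0.0, -0.1]
opening: 0.0855
grip_force: 0.0
t 2.9 [ 0.3949 -0.1678  0.123 ] yaw -166.62277721273992 tilt [-3.1374  0.0042] open 0.0855043208560071 grip 0.0 F [ 0.0497  0.0258 -0.1477]
.3916,-.1647,.030,193.5 -> 0.0057 0.0083 0.1859 -0.0007
```

```bash
python3 -m inch '0 0 0 0; 0 0 0 0;0 0 0.1 0; 0 0 0.1 0; 0 0 0.1 0' ; python3 to.py .3916,-.1647,.030,193.5
```

```text
clock: 3.52
tcp_pos: [0.3923, -0.1664, 0.071]
ee_rot: [-3.141, 0.0, -2.908]
force: [-0.2, 0.1, -0.3]
opening: 0.0854
grip_force: 0.0
t 3.525 [ 0.3923 -0.1664  0.071 ] yaw -166.639509122977 tilt [-3.1413  0.0002] open 0.08537253071281188 grip 0.0 F [-0.2015  0.1017 -0.2995]
.3916,-.1647,.030,193.5 -> 0.0007 0.0036 0.0821 -0.0008
```

```bash
python3 -m inch '0 0.003 0.04 0; 0 0.003 0.08 0; 0 0.003 0.08 0; 0 0.003 0.08 0; 0 0.003 0.08 0' ;python3 -m inch '0 0 0 0; 0 0 0 0; 0 0 0 0; 0 0 0 0; 0 0 0 0' 0 40 ; python3 -m inch '0 0 0 0; 0 0 0 0' ; python3 - <<'E'
from h import *
cv2.imwrite('pics/w2.png',grab_frame('wrist')[...,::-1])
E
```

```text
clock: 4.15
tcp_pos: [0.3928, -0.1653, 0.0316]
ee_rot: [-3.14, 0.002, -2.908]
force: [0.8, -0.0, -0.4]
opening: 0.0853
grip_force: 0.0
clock: 4.78
tcp_pos: [0.3915, -0.1645, 0.0302]
ee_rot: [3.141, -0.0, -2.908]
force: [-0.4, 0.8, -0.2]
opening: -0.0
grip_force: 0.0
clock: 5.03
tcp_pos: [0.3916, -0.1646, 0.0302]
ee_rot: [3.142, -0.0, -2.908]
force: [-0.2, 0.2, -0.0]
opening: -0.0002
grip_force: 0.0
```

View pics/w2.png

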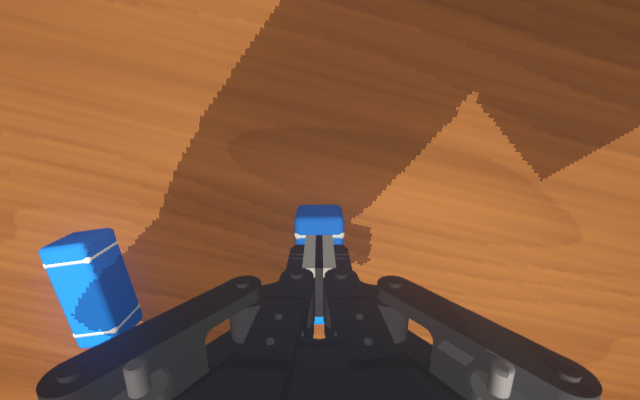

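The wrist picture shows the fingers shut with nothing between them. The blue case is still lying beneath or behind them at about (320,205–325), and the other blue case is at (90,290). I'll compare its predicted outline with this view.

```bash
python3 - <<'E'
from h import *
np.set_printoptions(precision=4,suppress=True)
s=ctrl.read_state();k,T=pose('wrist',s);print(s['tcp_pos'],s['ee_rot'],s['joint_positions'])
for c,y in(((.411,-.160),13.5),((.4598,-.295),22.4)):
    for z in(0,.028):
        u=np.array([np.cos(np.radians(y)),np.sin(np.radians(y))]);n=np.array([-u[1],u[0]])
        print(z,[proj([*(np.array(c)+a*.035*u+b*.014*n),z],k,T)[0].round(0) for a in(-1,1) for b in(-1,1)])
Rm=R.from_euler('xyz',s['ee_rot']).as_matrix()
for z in (0,.01,.022): print('tool z',z,[proj(Rm@[0,y,z]+s['tcp_pos'],k,T)[0].round() for y in(-.014,0,.014)])
for n in('top',): cv2.imwrite(f'pics/{n}2.png',cv2.resize(grab_frame(n)[180:280,290:450],None,fx=4,fy=4,interpolation=cv2.INTER_CUBIC)[...,::-1])
E
```

```text
[ 0.3916 -0.1646  0.0302] [-3.1416 -0.     -2.9083] [-0.5503  0.1203 -0.6731  0.7774 -0.     -0.7836]
0 [array([299., 203.]), array([343., 203.]), array([301., 300.]), array([341., 299.])]
0.028 [array([296., 217.]), array([348., 217.]), array([299., 327.]), array([345., 327.])]
0 [array([ 72., 231.]), array([113., 224.]), array([109., 322.]), array([147., 316.])]
0.028 [array([ 32., 249.]), array([ 80., 242.]), array([ 78., 352.]), array([122., 346.])]
tool z 0 [array([296., 245.]), array([322., 245.]), array([347., 244.])]
tool z 0.01 [array([298., 237.]), array([322., 237.]), array([346., 237.])]
tool z 0.022 [array([299., 230.]), array([321., 230.]), array([344., 230.])]
```

View pics/top2.png

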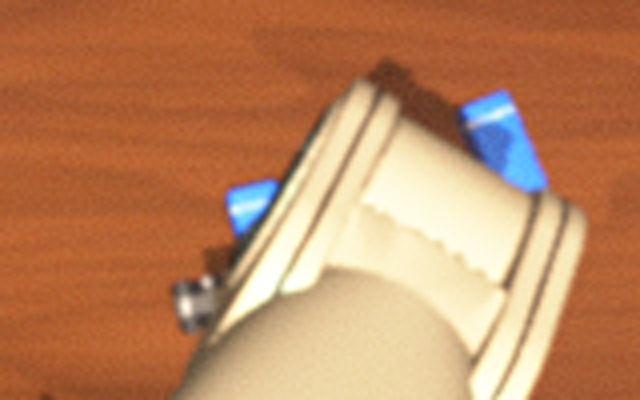

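The predicted outline matches, so the case hasn't moved and the shut fingertips must be above its 28 mm top. The tips therefore reach less far ahead of the TCP than the text says. I'll measure the offset by lowering the shut fingers gently onto the case top.

```bash
for i in 1 2; do :; done; python3 -m inch '0 0 0.002 0; 0 0 0.004 0; 0 0 0.006 0; 0 0 0.008 0; 0 0 0.008 0' | grep -E 'tcp|force'
```

```text
tcp_pos: [0.3915, -0.1645, 0.0261]
force: [0.5, -0.3, -0.1]
grip_force: 0.0
```

```bash
python3 -m inch '0 0 0.003 0; 0 0 0.006 0; 0 0 0.009 0; 0 0 0.012 0; 0 0 0.012 0' | grep -E 'tcp|force'
```

```text
tcp_pos: [0.3915, -0.1645, 0.0201]
force: [-0.6, -0.0, -0.4]
grip_force: 0.0
```

```bash
python3 -m inch '0 0 0.003 0; 0 0 0.006 0; 0 0 0.009 0; 0 0 0.012 0; 0 0 0.012 0' | grep -E 'tcp|force'
```

```text
tcp_pos: [0.3917, -0.1648, 0.0168]
force: [-7.4, 3.7, 27.7]
grip_force: 13.6
```

Contact came at TCP z ≈ 0.0175, so the shut tips sit about 10.5 mm behind the TCP rather than 22 mm ahead. To grip I need TCP z ≈ −0.005. I'll lift a little, open, go down and close.

```bash
python3 -m inch '0 0 -0.02 0; 0 0 -0.02 0; 0 0 -0.02 0; 0 0 -0.02 0; 0 0 -0.02 0' 1 | grep -E 'tcp|force|open';  python3 to.py .3916,-.1647,-.005,193.5
```

```text
tcp_pos: [0.3913, -0.1644, 0.0238]
force: [0.2, -0.3, -0.4]
opening: 0.0852
grip_force: 0.0
t 7.625 [ 0.3913 -0.1644  0.0238] yaw -166.63633415404968 tilt [ 3.141  -0.0006] open 0.08524208328840684 grip 0.0 F [ 0.1704 -0.285  -0.4427]
.3916,-.1647,-.005,193.5 -> -0.0005 -0.0008 0.0577 -0.0008
```

```bash
python3 -m inch '0 0 0.03 0; 0 0 0.05 0; 0 0 0.058 0; 0 0 0.058 0; 0 0 0.058 0' | grep -E 'tcp|force|open';  python3 -m inch '0 0 0 0; 0 0 0 0; 0 0 0 0; 0 0 0 0; 0 0 0 0' 0 40| grep -E 'clock|tcp|force|open'
```

```text
tcp_pos: [0.3919, -0.1648, -0.0045]
force: [0.7, 0.5, 0.5]
opening: 0.0852
grip_force: 0.0
clock: 8.88
tcp_pos: [0.3919, -0.1648, -0.0045]
force: [-0.7, 0.3, 3.1]
opening: 0.0271
grip_force: 40.4
```

```bash
python3 -m inch '0 0 -0.08 0; 0 0 -0.16 0; 0 0 -0.2 0; 0 0 -0.2 0; 0 0 -0.2 0' | grep -E 'force|open';  python3 to.py .535,.0665,.09,260.1
```

```text
force: [-0.5, -0.2, -0.8]
opening: 0.027
grip_force: 40.0
t 9.5 [ 0.3907 -0.1641  0.0942] yaw -166.63391944769563 tilt [ 3.1403 -0.0014] open 0.026999713917833387 grip 39.979485869407654 F [-0.4944 -0.1885 -0.8281]
.535,.0665,.09,260.1 -> -0.3874 0.3819 0.0083 -0.3707
```

```bash
python3 -m inch '-0.387 0.382 0 -0.371; -0.387 0.382 0 -0.371; -0.387 0.382 0 -0.371; -0.387 0.382 0 -0.371; -0.387 0.382 0 -0.371' | grep -E 'force|open';  python3 to.py .535,.0665,.09,260.1
```

```text
force: [0.4, 0.1, 0.2]
opening: 0.0272
grip_force: 39.9
t 10.125 [0.5361 0.0689 0.0933] yaw -112.36004308465454 tilt [ 3.1395 -0.0004] open 0.027176130387255144 grip 39.941362738609314 F [0.407  0.1213 0.2382]
.535,.0665,.09,260.1 -> 0.0052 0.0003 0.0066 -0.0692
```

```bash
python3 -m inch '0 0 0 -0.069; 0 0 0 -0.069; 0 0 0 -0.069; 0 0 0 -0.069' | grep -E 'force|open';  python3 to.py .535,.0665,.013,260.1; python3 - <<'E'
from h import *
s=ctrl.read_state();im=grab_frame('wrist');np.save('w3.npy',np.r_[s['tcp_pos'],s['ee_rot']])
sd=grab_frame('side');cv2.imwrite('pics/w3.png',np.hstack([cv2.resize(im[150:400,200:460],None,fx=1.5,fy=1.5),cv2.resize(sd[215:340,230:360],None,fx=3,fy=3)])[...,::-1])
E
```

```text
force: [-0.5, -0.2, -0.5]
opening: 0.0273
grip_force: 40.0
t 10.625 [0.5352 0.0655 0.0948] yaw -100.62775424558633 tilt [ 3.1407 -0.0002] open 0.02727035501538204 grip 39.95015501976013 F [-0.4614 -0.1963 -0.522 ]
.535,.0665,.013,260.1 -> -0.0018 0.0006 0.1636 -0.0040
```

View pics/w3.png

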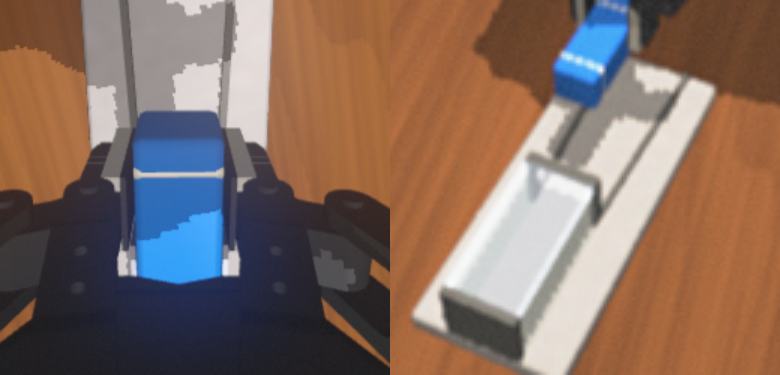

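The left half of the picture shows the case held squarely in the fingers. Its centre column, about 178, lines up with the centre of the tray and base. The right half shows it above the tray, in line with the tube, so I'll lower it.

```bash
python3 -m inch '-0.002 0 0.06 -0.004; -0.002 0 0.12 -0.004; -0.002 0 0.145 -0.004; -0.002 0 0.155 -0.004; -0.002 0 0.16 -0.004'| grep -E 'force|open';python3 -m inch '0 0 0 0'| grep -E 'force|open';  python3 to.py .535,.0665,.013,260.1 .543,.1110,.013,260.1
```

```text
force: [0.3, 0.1, -0.1]
opening: 0.0275
grip_force: 40.0
force: [0.5, 0.0, -0.2]
opening: 0.0275
grip_force: 40.0
t 11.475 [0.5367 0.0669 0.016 ] yaw -99.78564230216705 tilt [-3.1401  0.0003] open 0.027494325637205188 grip 39.98297095298767 F [ 0.499   0.0254 -0.1988]
.535,.0665,.013,260.1 -> 0.0015 0.0032 0.0061 0.0006
.543,.1110,.013,260.1 -> -0.0890 0.0026 0.0061 0.0006
```

```bash
python3 -m inch '-0.02 0.002 0.005 0.0006; -0.04 0.002 0.006 0.0006; -0.06 0.002 0.006 0.0006; -0.08 0.002 0.006 0.0006; -0.098 0.002 0.006 0.0006'| grep -E 'force|open';python3 -m inch '0 0 0 0; 0 0 0 0'| grep -E 'force|open';  python3 to.py .5436,.1158,.013,260.1
```

```text
force: [-0.1, 0.0, -0.2]
opening: 0.0273
grip_force: 40.0
force: [-0.1, -0.7, -0.6]
opening: 0.0271
grip_force: 40.0
t 12.35 [0.5431 0.1154 0.0122] yaw -99.88367272810159 tilt [ 3.1414 -0.0003] open 0.02711775387411229 grip 39.98434782028198 F [-0.1416 -0.6526 -0.5958]
.5436,.1158,.013,260.1 -> -0.0010 -0.0008 -0.0016 0.0001
```

```bash
python3 -m inch '0 0 0 0; 0 0 0 0; 0 0 0 0; 0 0 0 0' 1| grep -E 'force|open';python3 -m inch '0 0 -0.08 0; 0 0 -0.2 0; 0 0 -0.24 0; 0 0 -0.24 0; 0 0 -0.24 0'| grep -E 'force|open';  python3 to.py .4413,-.3026,.13,202.4; python3 - <<'E'
from h import *
s=ctrl.read_state();im=grab_frame('wrist');sd=grab_frame('side');cv2.imwrite('pics/w4.png',np.hstack([cv2.resize(im,None,fx=.6,fy=.6),cv2.resize(sd[215:335,230:360],None,fx=3,fy=2)])[...,::-1])
E
```

```text
force: [0.5, -0.1, 0.5]
opening: 0.0852
grip_force: 0.0
force: [0.0, -0.2, -0.2]
opening: 0.0851
grip_force: 0.0
t 13.475 [0.5421 0.1153 0.1309] yaw -99.88896202276953 tilt [ 3.1393 -0.0006] open 0.08507791554368281 grip 0.0 F [ 0.0471 -0.2131 -0.1878]
.4413,-.3026,.13,202.4 -> 0.8579 0.0550 0.0024 0.3206
```

View pics/w4.png

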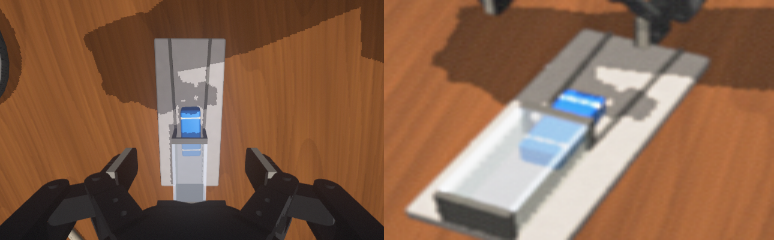

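The first case lies about half inside the tube and in line with it: wrist picture (190,120), with the side view agreeing. Next is the second case.

```bash
python3 -m inch '0.858 0.055 0 0.32; 0.858 0.055 0 0.32; 0.858 0.055 0 0.32; 0.858 0.055 0 0.32; 0.858 0.055 0 0.32'| grep -E 'force|open';  python3 to.py .4413,-.3026,.13,202.4
```

```text
force: [1.5, 0.0, 1.5]
opening: 0.0855
grip_force: 0.0
t 14.2 [ 0.4684 -0.1897  0.1308] yaw -153.94681226549474 tilt [ 3.1397 -0.0012] open 0.08552090245255638 grip 0.0 F [1.4586 0.0282 1.4558]
.4413,-.3026,.13,202.4 -> 0.1478 -0.1790 0.0015 0.0203
```

```bash
python3 -m inch '0.148 -0.179 0 0.02; 0.148 -0.179 0 0.02; 0.148 -0.179 0 0.02; 0.148 -0.179 0 0.02; 0.148 -0.179 0 0.02'| grep -E 'force|open'; python3 - <<'E'
from h import *
np.set_printoptions(precision=4,suppress=True)
s=ctrl.read_state();im=grab_frame('wrist');cv2.imwrite('pics/w5.png',im[...,::-1]);k,T=pose('wrist',s)
m=cv2.morphologyEx(cv2.inRange(cv2.cvtColor(im,cv2.COLOR_RGB2HSV),(98,150,60),(128,255,255)),cv2.MORPH_CLOSE,np.ones((9,9)))
for q in cv2.findContours(m,0,1)[0]:
    if cv2.contourArea(q)>800:
        w=cv2.minAreaRect(q);b=cv2.boxPoints(w);p=np.array([onz(x,.024,k,T)[:2] for x in b]);e=[p[1]-p[0],p[2]-p[1]];L=[np.linalg.norm(x) for x in e];i=int(L[1]>L[0])
        print(w,p.mean(0),L,np.degrees(np.arctan2(e[i][1],e[i][0]))%180)
E
python3 to.py .4413,-.3026,-.005,202.4
```

```text
force: [0.1, -0.2, 1.2]
opening: 0.085
grip_force: 0.0
((317.0, 210.5), (75.0, 30.0), 90.0) [ 0.4589 -0.2964] [np.float64(0.0262483882144898), np.float64(0.07134436741019153)] 23.55198198309757
t 14.875 [ 0.4435 -0.2998  0.1317] yaw -157.08936702832082 tilt [ 3.1403 -0.0004] open 0.08522799327956804 grip 0.0 F [-0.4087  0.0801  0.3663]
.4413,-.3026,-.005,202.4 -> 0.0060 -0.0038 0.2735 0.0028
```

```bash
python3 -m inch '0 0 0.08 0; 0 0 0.16 0; 0 0 0.2 0; 0 0 0.23 0; 0 0 0.23 0'| grep -E 'force|open'; python3 to.py .4406,-.3033,-.005,203
```

```text
force: [-0.8, 0.3, 0.1]
opening: 0.0855
grip_force: 0.0
t 15.5 [ 0.4431 -0.3002  0.0164] yaw -157.1343764292753 tilt [ 3.1397 -0.0009] open 0.08549065206284494 grip 0.0 F [-0.7685  0.3167  0.086 ]
.4406,-.3033,-.005,203 -> 0.0069 -0.0039 0.0428 -0.0007
```

```bash
python3 -m inch '0.007 -0.004 0.02 0; 0.007 -0.004 0.043 0; 0.007 -0.004 0.043 0; 0.007 -0.004 0.043 0'| grep -E 'tcp|force|open';  python3 -m inch '0 0 0 0; 0 0 0 0; 0 0 0 0; 0 0 0 0; 0 0 0 0' 0 40| grep -E 'clock|tcp|force|open'; python3 -m inch '0 0 -0.08 0; 0 0 -0.16 0; 0 0 -0.2 0; 0 0 -0.2 0; 0 0 -0.2 0' | grep -E 'force|open';  python3 to.py .5306,.0400,.095,260.1
```

```text
tcp_pos: [0.4411, -0.3048, -0.0042]
force: [-0.9, 0.2, 0.2]
opening: 0.0856
grip_force: 0.0
clock: 16.62
tcp_pos: [0.4414, -0.3049, -0.0039]
force: [-0.2, 0.8, 2.8]
opening: 0.0275
grip_force: 40.5
force: [-0.2, 0.5, -1.1]
opening: 0.027
grip_force: 40.1
t 17.25 [ 0.4402 -0.304   0.0945] yaw -157.20257061698254 tilt [ 3.1397 -0.0009] open 0.027022329829580853 grip 40.07308602333069 F [-0.1542  0.4607 -1.0913]
.5306,.0400,.095,260.1 -> -0.4332 0.5641 -0.0003 -0.3183
```

```bash
python3 -m inch '-0.43 0.558 0 -0.318; -0.43 0.558 0 -0.318; -0.43 0.558 0 -0.318; -0.43 0.558 0 -0.318; -0.43 0.558 0 -0.318' | grep -E 'force|open';  python3 to.py .5298,.0370,.095,260.1
```

```text
force: [1.1, -0.7, 0.2]
opening: 0.0271
grip_force: 40.0
t 17.875 [ 0.5198 -0.0005  0.0939] yaw -103.14590798729594 tilt [ 3.1387 -0.0005] open 0.027109898278599883 grip 40.015597343444824 F [ 1.0714 -0.6862  0.243 ]
.5298,.0370,.095,260.1 -> -0.0775 -0.0023 -0.0022 -0.0180
```

```bash
python3 -m inch '-0.077 -0.002 0 -0.018; -0.077 -0.002 0 -0.018; -0.077 -0.002 0 -0.018; -0.077 -0.002 0 -0.018; -0.077 -0.002 0 -0.018' | grep -E 'force|open';  python3 to.py .5298,.0370,.013,260.1
```

```text
force: [0.1, 0.4, -0.2]
opening: 0.0273
grip_force: 40.0
t 18.5 [0.5306 0.0336 0.0955] yaw -100.35975937674823 tilt [ 3.1411 -0.0002] open 0.027326857156648475 grip 40.04909098148346 F [ 0.145   0.3795 -0.1782]
.5298,.0370,.013,260.1 -> -0.0065 0.0027 0.1651 -0.0026
```

```bash
python3 -m inch '0 0.002 0.06 -0.002; 0 0.002 0.12 -0.002; 0 0.002 0.145 -0.002; 0 0.002 0.16 -0.002; 0 0.002 0.164 -0.002'| grep -E 'force|open';python3 -m inch '0 0 0 0'| grep -E 'force|open';  python3 to.py .5298,.037,.013,260.1 .542,.1070,.013,260.1
```

```text
force: [0.2, -0.4, -1.5]
opening: 0.0273
grip_force: 40.1
force: [0.7, 0.1, -0.5]
opening: 0.0272
grip_force: 40.1
t 19.25 [0.5307 0.0348 0.0145] yaw -99.88804221112446 tilt [-3.1402  0.0002] open 0.027201180350285712 grip 40.08205711841583 F [ 0.7436  0.1277 -0.5313]
.5298,.037,.013,260.1 -> -0.0041 0.0026 0.0029 0.0001
.542,.1070,.013,260.1 -> -0.1462 0.0026 0.0030 0.0001
```

```bash
python3 -m inch '-0.02 0.002 0.003 0; -0.04 0.002 0.003 0; -0.06 0.002 0.003 0; -0.08 0.002 0.003 0; -0.1 0.002 0.003 0'| grep -E 'force|open';  python3 to.py .5427,.1109,.013,260.1; python3 -m inch '-0.008 0 0 0; -0.016 0 0 0; -0.024 0 0 0; -0.03 0 0 0; -0.03 0 0 0'| grep -E 'force|open';python3 to.py .5427,.1109,.013,260.1
```

```text
force: [0.1, -0.7, -0.4]
opening: 0.0275
grip_force: 40.1
t 19.875 [0.5376 0.0851 0.0122] yaw -99.86497429085712 tilt [ 3.1416 -0.0001] open 0.0275265021341247 grip 40.13468027114868 F [ 0.1041 -0.7385 -0.4493]
.5427,.1109,.013,260.1 -> -0.0526 -0.0011 -0.0015 0.0002
force: [1.1, 0.1, -0.4]
opening: 0.0268
grip_force: 40.1
t 20.5 [0.5401 0.0992 0.0122] yaw -99.87830340445024 tilt [3.1415 0.0002] open 0.02679221742251985 grip 40.11569559574127 F [ 1.0919  0.0736 -0.4294]
.5427,.1109,.013,260.1 -> -0.0239 -0.0011 -0.0015 0.0001
```

```bash
python3 -m inch '-0.005 0 0 0; -0.01 0 0 0; -0.014 0 0 0; -0.016 0 0 0; -0.018 0 0 0'| grep -E 'tcp|force'; python3 -m inch '-0.001 0 0 0; -0.002 0 0 0; -0.002 0 0 0'| grep -E 'tcp|force'
```

```text
tcp_pos: [0.5416, 0.108, 0.0122]
force: [-0.4, -0.6, -0.3]
grip_force: 40.1
tcp_pos: [0.5416, 0.1081, 0.0122]
force: [-0.7, -3.5, -0.8]
grip_force: 40.2
```

```bash
python3 -m inch '-0.002 0 0 0; -0.004 0 0 0; -0.004 0 0 0'| grep -E 'tcp|force'
```

```text
tcp_pos: [0.5415, 0.1081, 0.0123]
force: [-0.9, -10.8, 2.5]
grip_force: 40.5
```

The push force rises while the tool stands still, so both cases are against the closed end. I'll release, lift and check.

```bash
python3 -m inch '0.002 0 0 0; 0.002 0 0 0; 0.002 0 0 0; 0.002 0 0 0; 0.002 0 0 0' 1| grep -E 'force|open';python3 -m inch '0 0 -0.05 0; 0 0 -0.15 0; 0 0 -0.24 0; 0 0 -0.24 0; 0 0 -0.24 0'| grep -E 'clock|force|open';  python3 - <<'E'
from h import *
s=ctrl.read_state();im=grab_frame('wrist');sd=grab_frame('side');k,T=pose('wrist',s);print(s['tcp_pos'])
m=np.array([.547,.1355]);u=np.array([np.cos(np.radians(80.1)),np.sin(np.radians(80.1))])
for z in(.044,):
  for x in(-.04,.03,.1): print('axis x',x,proj([*(m+x*u),z],k,T), proj([*(m+x*u),z],*pose('side')))
cv2.imwrite('pics/w6.png',np.hstack([cv2.resize(im[120:400,220:420],None,fx=2,fy=2),cv2.resize(sd[215:355,230:330],None,fx=4,fy=4)])[...,::-1])
E
```

```text
force: [-0.8, 0.7, -0.1]
opening: 0.0855
grip_force: 0.0
clock: 23.12
force: [-0.4, 0.9, -1.2]
opening: 0.0853
grip_force: 0.0
[0.54162394 0.10987769 0.13193029]
axis x -0.04 [[317.65111115 185.7864496 ]] [[298.49730199 258.56534994]]
axis x 0.03 [[317.7320478  263.24658546]] [[281.39776048 286.94334312]]
axis x 0.1 [[317.80228895 330.47062845]] [[261.79557525 319.47466443]]
```

View pics/w6.png

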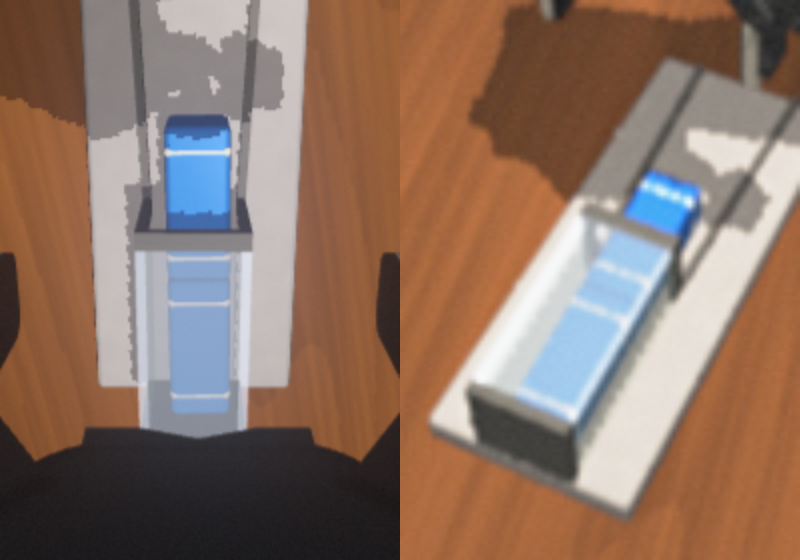

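In the picture both cases sit in line, touching, and home. The second case's tail is at row 184, against 186 predicted for x = −40 mm. The first case's front is at row 326, against 330 predicted for the closed end.

```bash
python3 -c "
from plant import ctrl
print(ctrl.sign_off())"
```

```text
the job is handed in; nothing more can be done
None
```

Both blue cases are in the tube, the first against the closed end and the second right behind it with about 40 mm of tail out; the orange case was not touched, and I handed the job in at about 23 s (the sign-off returned no verdict).

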